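# Pack the washed tap flanges up-down-up

### The job

The washed tap flanges are draining on the blue sloping rack. Pack all three into the red tray in one row between its black end stops, alternately up and down so that they interlock: the two that lie hub up go to the two ends, hub up, and the one that lies hub down goes between them, hub down, with its brim over theirs. All must sit level and fully down on the tray floor; set them down rather than dropping them, and leave the mug, the bottle and the coaster box where they are.

Things in the scene. Friction and masses are not known exactly. Their poses are not given: they have to be found in the camera images.
- up1_mid (a point): Loose hat-shaped tap flange, lying HUB UP: steel brim 62 mm across, 10 mm thick; solid brass hub 30 mm across standing 28 mm out of one face, its end chamfered 2.5 x 3 mm; 38 mm tall in all, about 0.25 kg. Brim flat on the rack's rails. Point: on the axis, half-way up (19 mm from either end). z: along the axis, out of the hub's end.
- up2_mid (a point): Loose hat-shaped tap flange, lying HUB UP: steel brim 62 mm across, 10 mm thick; solid brass hub 30 mm across standing 28 mm out of one face, its end chamfered 2.5 x 3 mm; 38 mm tall in all, about 0.25 kg. Brim flat on the rack's rails. Point: on the axis, half-way up (19 mm from either end). z: along the axis, out of the hub's end.
- down_mid (a point): A flange of the same shape and size, lying HUB DOWN: brim flat on the rails, hub hanging through the gap between them, so it comes out only along the rack's normal. Point: on the axis, half-way up (19 mm from the hub's end; the brim spans 9 to 19 mm on the other side). z: along the axis, out of the brim's flat face, away from the hub.
- rack_mid (a point): Fixed blue rack, two rails 310 mm long, sloping 30 degrees, facing away from the robot. Point: middle of the plane the brims lie on, 65 mm above the counter. y level along the rails, x level to the high side (roughly towards the robot), z up; the plane's normal is (-0.5, 0, 0.866) in these axes. The flanges lie along it in any order, axes along the normal, 88 mm or more apart.
- rack_gap (a point): Same frame, a point on the gap between the rails, 100 mm along y from the middle. The gap is 38 mm wide measured up the slope, centred under the flanges, without cross-pieces: fingertips can reach through it beside a brim. Rails 5 mm thick, 20 mm wide; a lip 7 mm high on the low rail, 31 mm down the slope from the middle line, stops the brims.
- tray_floor (a point): Fixed red tray. Point: centre of its floor, 4 mm above the counter. x along the row, y across, z up. 68 mm between side lips 5 mm high. Two black end stops, 14 mm above the floor, 6 mm thick, stand across the row 156.5 mm apart, joined and clamped fast; their middle lies up to 7 mm either way along x from the point and is NOT reported: feel for them.
- tray_side (a point): Same frame, a point over the side lip at mid-length. The finished row, between the stops: centres 46 to 47 mm apart, all three flange points 19 mm above the floor, tops level. With both outer brims hard against the stops only 1.2 mm is left each side of the middle hub.
- mug: White stoneware mug, 82 mm across, 125 mm tall, loose; leave alone. Origin under its centre.
- bottle: Glass bottle, 64 mm across, 210 mm tall, loose; leave alone. Origin under its centre.
- coasters: Steel box of yellow coasters, 100 x 100 x 35 mm, loose; leave alone. Origin under its centre.

How it is judged:
At the end, for the whole second after the job is handed in: All three flanges at rest in the tray, points 17.2 to 21.2 mm above its floor, within 0.06 rad of upright (two hub up, one hub down) and 6 mm of the row's centre line; each hub-up one under 49.5 mm from the hub-down one, the two over 88 mm apart, so that it is between them (z of up1_mid in the frame of tray_floor between 0.0172 and 0.0212 m and angle between each of up1_mid, up2_mid, down_mid's own z axis and vertical below 0.06 rad and y of up1_mid in the frame of tray_floor between -0.006 and 0.006 m and z of up2_mid in the frame of tray_floor between 0.0172 and 0.0212 m and y of up2_mid in the frame of tray_floor between -0.006 and 0.006 m and z of down_mid in the frame of tray_floor between 0.0172 and 0.0212 m and y of down_mid in the frame of tray_floor between -0.006 and 0.006 m and horizontal distance between each of up1_mid, up2_mid and down_mid below 0.0495 m and horizontal distance between up1_mid and up2_mid above 0.088 m and linear speed of each of flange_up1, flange_down, flange_up2 below 0.02 m/s); the robot touches nothing.
It fails at once if the mug, bottle or coaster box is moved more than 30 mm (distance of any of mug, bottle, coasters from where it was at the start of the episode above 0.03 m).
It fails at once if a flange is dropped (falls free faster than 0.6 m/s) ((linear speed of flange_up1 above 0.6 m/s and contact force between the fingers and flange_up1 below 0.05 N) or (linear speed of flange_down above 0.6 m/s and contact force between the fingers and flange_down below 0.05 N) or (linear speed of flange_up2 above 0.6 m/s and contact force between the fingers and flange_up2 below 0.05 N)).
It also fails if it takes over 72 s, if anything falls off the work surface, if the arm or the gripper's body presses on something with over 40 N, if the wrist force passes 120 N, or if a joint passes its speed limit or range.

### The arm

A 6-joint arm with a two-finger parallel gripper is mounted at the origin on the work surface. World frame = base frame: x ahead of the robot, y to its left, z up, the work surface at z = 0. Lengths are in m, angles in rad, forces in N, time in s.
With the tool pointing down it reaches from about 0.25 to 0.775 m from the base axis. Payload 4 kg.
Tool frame: the origin (TCP) lies at the very end of the fingers, on their centre line; the grasp point (between the pads) lies hold_point_z behind it (hold_point_z is the distance from the TCP to the grasp point, in m); z points along the fingers, y is the direction in which the jaws open and shut (so a half turn about z gives the same grasp; the last joint's range is limited). The gripper opens to 94 mm and grips with 3 to 60 N. Pads are 16 mm wide; open, the fingers measure 119 mm over their backs; the gripper's body (75 mm by 177 mm) begins 78 mm behind the grasp point.
Start: joints at [-1.252, 0.087, 1.371, -0, 1.684, -0.103], TCP at [0.225, -0.502, 0.206] pointing down, gripper open.
Joint ranges: [-3.1, 3.1], [-0.76, 2.03], [0.27, 2.55], [-1.08, 4.22], [0.17, 2.65], [-2.57, 2.57]. Speed limits (rad/s): [2.79, 2.79, 3.14, 3.14, 3.14, 3.14].

### API

Orientations are given as [roll, pitch, yaw] about the fixed x, y, z axes, in that order (R = Rz(yaw) Ry(pitch) Rx(roll)).
In Python, from bench import * gives the robot as it stands.
- The arm moves only by the tool step_arm, never from a script. Its argument "increments" is text: rows parted by semicolons, each of 6 numbers parted by spaces: the shift along the tool's x, y, z in cm, then the turn, a rotation vector about the tool's x, y, z in rad. A call has 1 to 5 rows; each row shifts and turns the commanded pose from where the row before left it, along the tool's axes as they then stand; what a row does not reach is not made up. A row lasts 1/10 s, in which the tool goes at most 50 mm and 8.59 degrees, less where a joint would pass 70% of its speed; a pose out of reach is approached as far as the arm can. A call is refused whole if a number of a shift passes 5 or a number of a turn 0.15, either way. A call with a gripper value outside its range is refused whole. "claw" is the gripper's target within -1 to 1 (shut at 1, half-way at 0, fully open at -1), set as the call begins (left out, the last holds). The fingers move at their own pace and stop on an object; the grip force is fixed at half the most. Time passes only in rows, so rows that do not move let the fingers close. It gives the time, the measured TCP pose, the force and the opening at its end, in the units of the state.
- get_obs(): the state, without advancing time (a new reading comes with each control period).
- snapshot(name): name is "scene" or "top"; returns the picture (480x640x3 uint8, red, green, blue); there is no depth.
- calibration(name): a dict with "camera_matrix" (3x3 intrinsics, pixels), "eye" and "orientation" of the camera in the world. Camera axes: x right, y up, looking along -z (the intrinsics and any distortion apply to the point x, -y, -z); pixel columns grow to the right and rows downward; lengths in m; the calibration is good to about 2 mm. A picture is of the moment at which its call begins. calibration takes no time and is no camera call.
- close_job(): hands the job in, once; it reports no verdict.
The state is a dict: "time": time; "joint_positions": joint angles; "qvel": joint speeds; "joint_torque": joint torques, N m; "tool_pos": TCP position; "ee_rot": TCP orientation; "wrist_force": force on the tool from outside, world axes, zero at the start; "wrist_torque": the same for the moment, N m; "width": finger opening in m.
Only numpy, scipy, OpenCV 4.12 (cv2) and the standard library are available. Lean on these libraries where they do the work, as an engineer would, in place of code of your own. Each camera call takes 0.05 s, during which the arm holds its last target. There are 200 camera calls.

## Working session

There is one attempt and no reset: what is moved stays moved. The work goes in short steps, Python scripts to look and compute and a tool call to move; the robot and the scene stay as the last step left them, time stands still between calls to the robot, and variables do not carry over. Pictures are saved under pics/ and viewed, about 8 in all and at most 12, crops included, and the job is handed in when it is done.

Besides the shell and the picture viewer there is one more tool, called after "Emit:" as name(argument=value, ...), one argument or row to a line, values as JSON. step_arm: Moves the arm, as the interface text tells. Its arguments: {"type":"object","properties":{"increments":{"type":"string"},"claw":{"type":"number"}},"required":["increments"]}

```bash
ls; mkdir -p pics; python3 - <<'E'
from bench import *
import cv2
print(get_obs())
for n in("scene","top"):
    im=snapshot(n); cv2.imwrite(f"pics/{n}0.png",im[:,:,::-1]); print(n,calibration(n))
E
```

```text
pics
{'time': 0.0, 'joint_positions': array([-1.25212313e+00,  8.79167206e-02,  1.37228198e+00, -1.61993683e-05,
        1.68360886e+00, -1.03109547e-01]), 'qvel': array([-0.00059267, -0.00030579,  0.00010608, -0.00047914,  0.002482  ,
        0.00029811]), 'joint_torque': array([ 2.02226088e-04, -3.40187502e+01, -3.02424610e+01,  7.18014501e-02,
        3.28719697e-02, -1.67616399e-04]), 'tool_pos': array([ 0.22496964, -0.50126101,  0.20431106]), 'ee_rot': array([-3.13938785e+00, -2.11959083e-04,  4.21780705e-01]), 'wrist_force': array([ 0.26501388, -0.93063899, -0.41606948]), 'wrist_torque': array([ 0.00252741, -0.02469671,  0.01438485]), 'width': 0.09357994898551095}
scene {'camera_matrix': array([[541.79064967,   0.        , 323.29423238],
       [  0.        , 541.79064967, 235.94568133],
       [  0.        ,   0.        ,   1.        ]]), 'eye': array([ 1.08278188, -0.28184921,  1.13688122]), 'orientation': array([ 0.52761822, -0.0148739 ,  0.97074517])}
top {'camera_matrix': array([[548.87971107,   0.        , 323.26861656],
       [  0.        , 548.87971107, 242.66455267],
       [  0.        ,   0.        ,   1.        ]]), 'eye': array([0.34375419, 0.08840889, 1.30012934]), 'orientation': array([ 0.18926292, -0.01347603, -1.54807061])}
```

View pics/scene0.png

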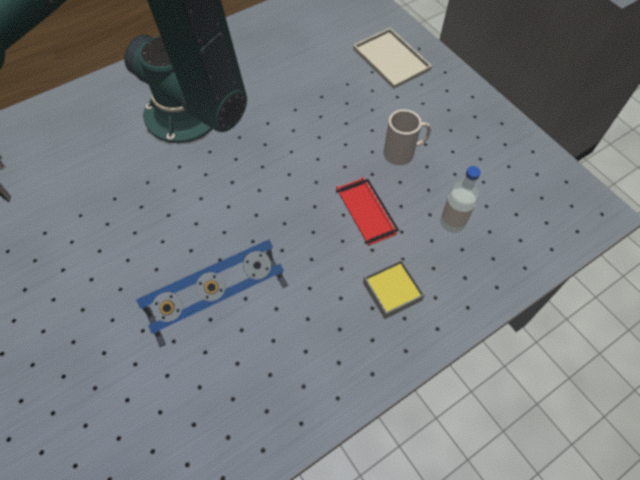

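View pics/top0.png

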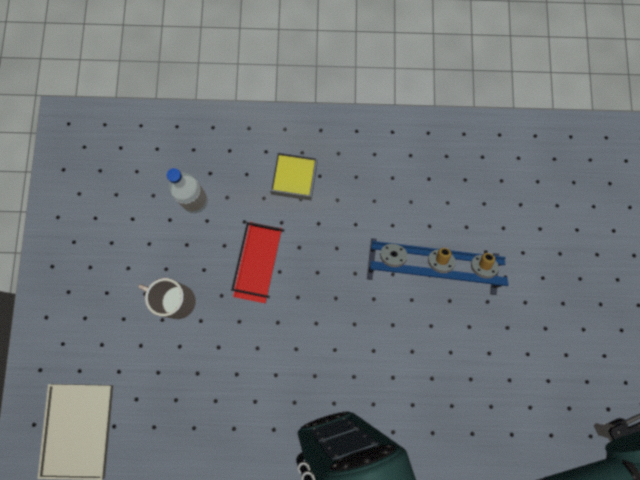

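The top view shows the down flange at about (393,255) and the two up flanges at about (442,258) and (486,262). The red tray is at about (257,262), and its row runs roughly along world x. Next I'll measure these.

```bash
cat > h.py <<'E'
import numpy as np,cv2
from scipy.spatial.transform import Rotation as R
import bench
def cam(n):
    c=bench.calibration(n); return c["camera_matrix"],np.array(c["eye"]),R.from_euler("xyz",c["orientation"]).as_matrix()
def ray(n,px):
    K,e,Rm=cam(n); d=np.linalg.inv(K)@[px[0],px[1],1]; return e,Rm@np.array([d[0],-d[1],-d[2]])
def onz(n,px,z):
    e,d=ray(n,px); return e+d*(z-e[2])/d[2]
def proj(n,p):
    K,e,Rm=cam(n); q=Rm.T@(np.array(p)-e); u=K@[q[0],-q[1],-q[2]]; return u[:2]/u[2]
def tri(pa,pb):
    (e1,d1),(e2,d2)=ray("scene",pa),ray("top",pb)
    s,t=np.linalg.lstsq(np.c_[d1,-d2],e2-e1,rcond=None)[0]; a,b=e1+s*d1,e2+t*d2
    return (a+b)/2,np.linalg.norm(a-b)
E
python3 - <<'E'
import bench; print([k for k in dir(bench) if k[0]!='_'], getattr(bench,'hold_point_z',None))
from h import *
for n in("scene","top"):
    im=cv2.imread(f"pics/{n}0.png"); hsv=cv2.cvtColor(im,cv2.COLOR_BGR2HSV); H,S,V=cv2.split(hsv)
    M={"red":((H<8)|(H>172))&(S>150)&(V>90),"blue":(H>100)&(H<125)&(S>130)&(V>60),"brass":(H>10)&(H<25)&(S>110)&(V>60),"yel":(H>25)&(H<35)&(S>150)}
    for k,m in M.items():
        cs,_=cv2.findContours(m.astype(np.uint8),0,1)
        for c in cs:
            if cv2.contourArea(c)>25:
                r=cv2.minAreaRect(c); print(n,k,cv2.contourArea(c),np.round(r[0],1),np.round(r[1],1),round(r[2],1),np.round(cv2.boxPoints(r),1).tolist())
    # big crops
S=cv2.imread("pics/scene0.png")[225:345,130:290]; T=cv2.imread("pics/top0.png")[225:305,360:520]
T2=cv2.imread("pics/top0.png")[210:310,210:310]; S2=cv2.imread("pics/scene0.png")[170:250,330:410]
f=cv2.resize
o=np.zeros((600,800,3),np.uint8)
o[:300,:400]=f(S,(400,300)); o[300:500,:400]=f(T,(400,200)); o[:300,400:700]=f(T2,(300,300)); o[300:600,400:700]=f(S2,(300,300))
cv2.imwrite("pics/crop1.png",o)
E
```

```text
['IKError', 'calibration', 'close_job', 'get_obs', 'hold_point_z', 'snapshot'] 0.0188
scene red 1510.0 [366.2 210.6] [58.2 29.8] 60.8 [[339.0, 192.5], [365.0, 178.0], [393.5, 228.6999969482422], [367.5, 243.3000030517578]]
scene blue 466.5 [203.6 303.1] [  8.5 118.1] 64.1 [[148.60000610351562, 325.1000061035156], [254.8000030517578, 273.3999938964844], [258.5, 281.1000061035156], [152.3000030517578, 332.79998779296875]]
scene blue 58.0 [273.2 270.7] [ 6.9 16.2] 67.4 [[264.29998779296875, 270.6000061035156], [279.29998779296875, 264.3999938964844], [282.0, 270.79998779296875], [267.0, 277.0]]
scene blue 708.5 [204.1 273.4] [  9.1 144.1] 65.0 [[136.89999389648438, 299.79998779296875], [267.5, 238.8000030517578], [271.29998779296875, 247.0], [140.6999969482422, 308.0]]
scene blue 91.5 [473.2 171.6] [11.6  9.8] 26.6 [[465.79998779296875, 173.39999389648438], [470.20001220703125, 164.60000610351562], [480.6000061035156, 169.8000030517578], [476.20001220703125, 178.60000610351562]]
scene brass 106.0 [166.5 307. ] [12. 11.] 90.0 [[161.0, 301.0], [172.0, 301.0], [172.0, 313.0], [161.0, 313.0
[... 1655 characters left out ...]
 [13. 13.] 90.0 [[167.0, 168.0], [180.0, 168.0], [180.0, 181.0], [167.0, 181.0]]
top brass 121.0 [486.6 261.3] [12.1 15.2] 26.6 [[477.79998779296875, 265.3999938964844], [484.6000061035156, 251.8000030517578], [495.3999938964844, 257.20001220703125], [488.6000061035156, 270.79998779296875]]
top brass 142.5 [443. 256.] [11.6 15.2] 26.6 [[434.3999938964844, 260.20001220703125], [441.20001220703125, 246.60000610351562], [451.6000061035156, 251.8000030517578], [444.79998779296875, 265.3999938964844]]
top yel 1104.0 [293.4 174.2] [35.7 33.5] 9.0 [[273.20001220703125, 187.89999389648438], [278.3999938964844, 154.89999389648438], [313.70001220703125, 160.39999389648438], [308.3999938964844, 193.5]]
```

View pics/crop1.png

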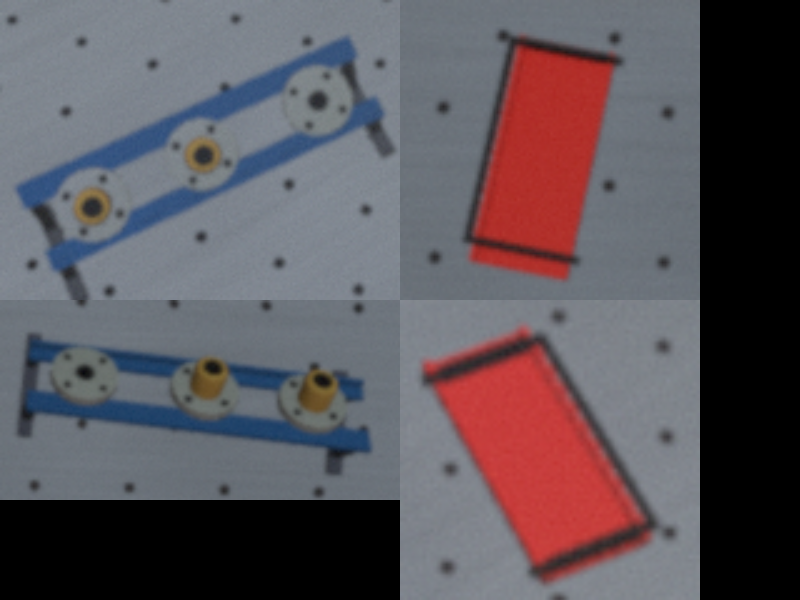

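The crop shows the hub-end holes (dark spots) and the stops as black bars, with the stop frame shifted toward +x. I'll refine the measurements to sub-pixel.

```bash
python3 - <<'E'
from h import *
I={n:cv2.imread(f"pics/{n}0.png") for n in("scene","top")}
def dark(n,p,r=5):
    g=cv2.cvtColor(I[n],cv2.COLOR_BGR2GRAY).astype(float); 
    for _ in range(4):
        y,x=np.mgrid[:480,:640]; m=((x-p[0])**2+(y-p[1])**2<r*r); w=np.where(m,np.clip(np.percentile(g[m],50)-g,0,None),0); p=(np.sum(w*x)/w.sum(),np.sum(w*y)/w.sum())
    return np.array(p)
P={}
for k,a,b,r in(("A",(166.8,307.8),(488.8,257),4),("B",(211.6,287.4),(444.4,252.2),4),("D",(257.2,265.4),(394,254.2),5)):
    pa,pb=dark("scene",a,r),dark("top",b,r); P[k],g=tri(pa,pb); print(k,pa.round(1),pb.round(1),P[k].round(4),round(g,4))
# expected: hub ends at h=38 -> z=?, down at 10. yaw from rails (top camera, z~.065)
# tray
for n in I:
    hsv=cv2.cvtColor(I[n],cv2.COLOR_BGR2HSV);H,S,V=cv2.split(hsv)
    m=(((H<10)|(H>170))&(S>110)).astype(np.uint8)
    c,_=cv2.findContours(m,0,1); pts=np.vstack([q for q in c if cv2.contourArea(q)>30]); r=cv2.minAreaRect(pts)
    q=np.array([onz(n,p,.006)[:2] for p in cv2.boxPoints(r)]); 
    print(n,"red corners",q.round(4).tolist(),"c",q.mean(0).round(4), "len",np.linalg.norm(q-np.roll(q,1,0),axis=1).round(4))
    g=cv2.cvtColor(I[n],cv2.COLOR_BGR2GRAY)
    rd=I[n][:,:,2].astype(np.float32)
    c0=q.mean(0); e=[q[1]-q[0],q[2]-q[1]]; e=max(e,key=np.linalg.norm); u=e/np.linalg.norm(e); u*=np.sign(u[0]); v=np.array([-u[1],u[0]]); print("yaw",np.arctan2(u[1],u[0]))
    for lab,d,dirn,z in(("row",u,v,.018),("across",v,u,.006)):
        s=np.arange(-.1,.1001,.002); prof=[]
        for t in s:
            val=[cv2.getRectSubPix(rd,(1,1),tuple(map(float,proj(n,[*(c0+d*t+dirn*w),z]))))[0,0] for w in np.linspace(-.02,.02,9)]; prof.append(int(np.mean(val)))
        print(lab,list(zip((s*1000).astype(int).tolist(),prof)))
# objects
print("mug rim",onz("top",(165,297),.125).round(3),"bottle cap",onz("top",(173.5,174.5),.21).round(3),"coaster",onz("top",(293.4,174.2),.035).round(3))
for pa,pb in(((136.9,299.8),(370.6,260.7)),): pass
for l,r in(((370.1,265),(507.3,281.5)),((379,245),(500,260))):
    a,b=onz("top",l,.07),onz("top",r,.07); print("rail",a.round(3),b.round(3),np.arctan2(a[1]-b[1],a[0]-b[0])-np.pi/2)
E
```

```text
A [166.3 307.4] [488.5 256.8] [ 0.5518 -0.2909  0.0977] 0.0011
B [210.9 286.8] [444.7 251.6] [ 0.5614 -0.1933  0.0968] 0.0016
D [256.8 264.9] [393.5 253.5] [ 0.5586 -0.0824  0.0724] 0.0015
scene red corners [[0.4472, 0.2108], [0.4465, 0.2984], [0.6398, 0.2588], [0.6371, 0.1774]] c [0.5426 0.2363] len [0.1928 0.0876 0.1973 0.0814]
yaw -0.20197237320929198
row [(-100, 125), (-98, 126), (-96, 126), (-94, 126), (-92, 126), (-90, 126), (-88, 128), (-86, 134), (-83, 146), (-81, 156), (-79, 154), (-77, 135), (-75, 105), (-73, 75), (-71, 54), (-69, 49), (-67, 64), (-65, 95), (-63, 133), (-61, 166), (-59, 187), (-57, 196), (-55, 199), (-53, 199), (-51, 198), (-49, 198), (-47, 198), (-45, 198), (-43, 198), (-41, 198), (-39, 197), (-37, 198), (-35, 198), (-33, 198), (-31, 198), (-29, 198), (-27, 198), (-25, 198), (-23, 198), (-21, 198), (-19, 198), (-17, 199), (-15, 198), (-13, 197), (-11, 198), (-9, 198), (-7, 199), (-5, 198), (-3, 199), (-1, 199), (0, 198), (2, 199), (4, 198), (6, 198), (8, 198), (10, 199), (12, 198), (14, 198), (16, 199), (18, 198), (20, 199), (22, 199), (24, 199), (26, 199)
[... 2593 characters left out ...]
), (50, 177), (52, 177), (54, 177), (56, 177), (58, 178), (60, 177), (62, 177), (64, 177), (66, 178), (68, 177), (70, 177), (72, 177), (74, 177), (76, 177), (78, 176), (80, 169), (82, 149), (84, 104), (86, 60), (88, 43), (90, 58), (92, 83), (94, 102), (96, 109), (98, 110), (100, 109)]Traceback (most recent call last):
  File "<stdin>", line 25, in <module>
  File "h.py", line 11, in proj
    K,e,Rm=cam(n); q=Rm.T@(np.array(p)-e); u=K@[q[0],-q[1],-q[2]]; return u[:2]/u[2]
           ~~~^^^
  File "h.py", line 5, in cam
    c=bench.calibration(n); return c["camera_matrix"],np.array(c["eye"]),R.from_euler("xyz",c["orientation"]).as_matrix()
ValueError: time passes only in moves, steps and waits
```

```bash
sed -i 's/^def cam(n):/from functools import lru_cache\n@lru_cache\ndef cam(n):/' h.py; python3 - <<'E'
from h import *
I={n:cv2.imread(f"pics/{n}0.png") for n in("scene","top")}
def cross(s,p,lev):
    i=np.where(np.diff(np.sign(p-lev))!=0)[0]; return [round(1000*(s[k]+(lev-p[k])/(p[k+1]-p[k])*(s[k+1]-s[k])),1) for k in i]
c0=np.array([.541,.235]); yaw=-.19; u=np.array([np.cos(yaw),np.sin(yaw)]); v=np.array([-u[1],u[0]])
for n in I:
    for ch,nm in((2,"R"),(1,"G")):
        rd=I[n][:,:,ch].astype(np.float32)
        def prof(z,d,s,o,w): return np.array([np.mean([cv2.getRectSubPix(rd,(1,1),tuple(map(float,proj(n,[*(c0+d*t+o*x),z]))))[0,0] for x in w]) for t in s])
        for a in(-.06,-.03,0,.03,.06):
            s=np.arange(-.06,.06,.0005)
            p=prof(0,v,s,u,a+np.linspace(-.008,.008,5))
            print(n,nm,"across at",a,"z0", cross(s,p,(p.max()+125 if n=="scene" else p.max()+106)/2 if ch==2 else 60))
            if ch==2 and a==0 : p=prof(.004,v,s,u,a+np.linspace(-.02,.02,9)); print("  z4 prof",[(round(x*1000),int(q)) for x,q in zip(s[::3],p[::3]) if x>.02])
        if ch==2:
          for b in(-.02,0,.02):
            s=np.arange(-.11,.11,.0005); p=prof(.018,u,s,v,b+np.linspace(-.005,.005,4)); 
            print(n,"row at",b,cross(s,p,(p.max()+45)/2))
print("mug rim",onz("top",(165,297),.125).round(3),"bottle cap",onz("top",(173.5,174.5),.21).round(3),"coaster",onz("top",(293.4,174.2),.035).round(3))
for l,r in(((370.1,265),(507.3,281.5)),((379,245),(500,260))):
    a,b=onz("top",l,.07),onz("top",r,.07); print("rail",a.round(3),b.round(3),np.arctan2(a[1]-b[1],a[0]-b[0])-np.pi/2)
E
```

```text
scene R across at -0.06 z0 [np.float64(-37.0), np.float64(40.7)]
scene R across at -0.03 z0 [np.float64(-36.6), np.float64(41.1)]
scene R across at 0 z0 [np.float64(-36.3), np.float64(41.6)]
  z4 prof [(21, 198), (23, 199), (24, 199), (26, 199), (27, 199), (29, 197), (30, 192), (32, 184), (33, 176), (35, 172), (36, 173), (38, 175), (39, 171), (41, 155), (42, 129), (44, 99), (45, 77), (47, 69), (48, 77), (50, 93), (51, 109), (53, 119), (54, 125), (56, 128), (57, 128), (59, 128)]
scene R across at 0.03 z0 [np.float64(-35.8), np.float64(41.9)]
scene R across at 0.06 z0 [np.float64(-35.3), np.float64(42.5)]
scene row at -0.02 [np.float64(-75.5), np.float64(-62.7), np.float64(87.4), np.float64(98.4)]
scene row at 0 [np.float64(-75.7), np.float64(-63.0), np.float64(87.0), np.float64(98.1)]
scene row at 0.02 [np.float64(-76.1), np.float64(-63.6), np.float64(86.6), np.float64(98.0)]
scene G across at -0.06 z0 [np.float64(-35.5), np.float64(-33.2), np.float64(-25.5), np.float64(-24.6), np.float64(7.8), np.float64(9.0), np.float64(17.9), np.float64(20.2), np.float64(27.8), np.float64(37.1)]
sc
[... 1548 characters left out ...]
.06 z0 [np.float64(-40.0), np.float64(36.1), np.float64(39.5), np.float64(43.5)]
top G across at -0.03 z0 [np.float64(-39.6), np.float64(36.2), np.float64(40.1), np.float64(43.9)]
top G across at 0 z0 [np.float64(-39.2), np.float64(36.7), np.float64(40.6), np.float64(44.4)]
top G across at 0.03 z0 [np.float64(-38.6), np.float64(37.7), np.float64(40.7), np.float64(44.9)]
top G across at 0.06 z0 [np.float64(-38.1), np.float64(37.9), np.float64(41.5), np.float64(45.4)]
mug rim [0.443 0.412 0.125] bottle cap [0.688 0.391 0.21 ] coaster [0.752 0.152 0.035]
rail [ 0.531 -0.03   0.07 ] [ 0.501 -0.341  0.07 ] -0.0962788604429956
rail [ 0.578 -0.05   0.07 ] [ 0.55  -0.326  0.07 ] -0.10036210415767366
```

```bash
cat > p.py <<'E'
import numpy as np,bench
from scipy.spatial.transform import Rotation as R,Slerp
psi=-.0985; n=np.array([.5*np.cos(psi),.5*np.sin(psi),.866])
ty=-np.array([-np.sin(psi),np.cos(psi),0]); RR=np.c_[np.cross(ty,-n),ty,-n]
F=dict(A=np.array([.5329,-.2890,.065]),B=np.array([.5425,-.1914,.065]),D=np.array([.5538,-.0820,.065]))
yaw=-.1755; u=np.array([np.cos(yaw),np.sin(yaw),0]); v=np.array([-u[1],u[0],0]); RT=np.c_[u,-v,[0,0,-1]]
M=np.array([.5481,.2316,0])
def st():
    o=bench.get_obs(); return o,np.array(o["tool_pos"]),R.from_euler("xyz",o["ee_rot"])
def rows(ts,step=.035,ang=.13,p=None,r=None):
    """ts: list of (pos,Rmat); prints rows"""
    o,p0,r0=st(); p=p0 if p is None else p; r=r0 if r is None else r
    print("t",round(o["time"],2),"p",p0.round(4),"F",np.round(o["wrist_force"],1),"w",round(o["width"],4))
    for P,Q in ts:
        Q=R.from_matrix(Q) if not isinstance(Q,R) else Q
        k=max(1,int(np.ceil(max(np.linalg.norm(P-p)/step,(r.inv()*Q).magnitude()/ang))))
        sl=Slerp([0,1],R.concatenate([r,Q])); out=[]
        for i in range(k):
            a,b=sl(i/k),sl((i+1)/k); d=a.inv().apply((P-p)/k)*100; w=(a.inv()*b).as_rotvec()
            out.append(" ".join(f"{x:.2f}" for x in d)+" "+" ".join(f"{x:.3f}" for x in w))
        for i in range(0,k,5): print("; ".join(out[i:i+5]))
        print("--"); p,r=P,Q
E
python3 - <<'E'
from p import *
rows([(F['A']+.075*n,RR),(F['A']+.014*n,RR)])
E
```

```text
t 0.1 p [ 0.225  -0.5013  0.2045] F [-0.5  0.8 -0.4] w 0.0938
3.34 -0.41 0.62 0.011 -0.043 0.042; 3.34 -0.54 0.49 0.011 -0.043 0.042; 3.33 -0.68 0.35 0.011 -0.043 0.042; 3.31 -0.82 0.22 0.011 -0.043 0.042; 3.28 -0.96 0.09 0.011 -0.043 0.042
3.24 -1.09 -0.04 0.011 -0.043 0.042; 3.18 -1.23 -0.17 0.011 -0.043 0.042; 3.12 -1.37 -0.28 0.011 -0.043 0.042; 3.04 -1.50 -0.40 0.011 -0.043 0.042; 2.96 -1.63 -0.51 0.011 -0.043 0.042
2.86 -1.76 -0.62 0.011 -0.043 0.042; 2.76 -1.89 -0.72 0.011 -0.043 0.042
--
0.00 0.00 3.05 0.000 0.000 0.000; 0.00 0.00 3.05 0.000 0.000 0.000
--
```

Emit:
step_arm(
  increments="3.34 -0.41 0.62 0.011 -0.043 0.042; 3.34 -0.54 0.49 0.011 -0.043 0.042; 3.33 -0.68 0.35 0.011 -0.043 0.042; 3.31 -0.82 0.22 0.011 -0.043 0.042; 3.28 -0.96 0.09 0.011 -0.043 0.042",
  claw=-1,
)

```text
time: 0.6
tool_pos: [0.3698, -0.4137, 0.1736]
ee_rot: [-3.109, 0.221, 0.213]
wrist_force: [-0.5, -0.3, 0.4]
width: 0.0938
```

Emit:
step_arm(
  increments="3.24 -1.09 -0.04 0.011 -0.043 0.042; 3.18 -1.23 -0.17 0.011 -0.043 0.042; 3.12 -1.37 -0.28 0.011 -0.043 0.042; 3.04 -1.50 -0.40 0.011 -0.043 0.042; 2.96 -1.63 -0.51 0.011 -0.043 0.042",
)

```text
time: 1.1
tool_pos: [0.5133, -0.3264, 0.1417]
ee_rot: [-3.124, 0.443, -0.003]
wrist_force: [0.7, -1.1, 1.3]
width: 0.0942
```

Emit:
step_arm(
  increments="2.86 -1.76 -0.62 0.011 -0.043 0.042; 2.76 -1.89 -0.72 0.011 -0.043 0.042; 0 0 0 0 0 0; 0 0 0 0 0 0",
)

```text
time: 1.5
tool_pos: [0.5697, -0.292, 0.1273]
ee_rot: [3.139, 0.531, -0.093]
wrist_force: [0.2, -0.1, 0.6]
width: 0.0937
```

```bash
python3 - <<'E'
from p import *
rows([(F['A']+.014*n,RR)])
o,p,r=st(); print((R.from_matrix(RR).inv()*r).as_rotvec().round(4),np.round(o["joint_positions"],2))
E
```

```text
t 1.5 p [ 0.5697 -0.292   0.1273] F [ 0.2 -0.1  0.6] w 0.0937
-0.02 0.01 2.92 0.003 0.004 0.002; -0.03 0.02 2.92 0.003 0.004 0.002
--
[-0.0057 -0.0073 -0.0047] [-0.46  0.73  0.76 -0.22  2.14  1.13]
```

Emit:
step_arm(
  increments="-0.02 0.01 2 0 0.004 0; -0.02 0.01 2 0 0.003 0; 0 0 1.0 0 0 0; 0 0 0.85 0 0 0; 0 0 0 0 0 0",
)

```text
time: 2.0
tool_pos: [0.5391, -0.2907, 0.0798]
ee_rot: [3.137, 0.52, -0.097]
wrist_force: [-0.2, 1.2, 0.3]
width: 0.0937
```

Emit:
step_arm(
  increments="0 0 0 0 0 0; 0 0 0 0 0 0; 0 0 0 0 0 0; 0 0 0 0 0 0; 0 0 0 0 0 0",
  claw=1,
)

```text
time: 2.5
tool_pos: [0.5405, -0.2902, 0.0795]
ee_rot: [3.137, 0.52, -0.095]
wrist_force: [0.1, 0.3, 0.9]
width: 0.0575
```

```bash
python3 - <<'E'
from p import *
import cv2
o,p,r=st(); print(o['time'],p,r.inv().apply(p-F['A']).round(4),o['wrist_force'],o['width'])
a=bench.snapshot("scene")[200:350,120:320];b=bench.snapshot("top")[180:330,360:560]
cv2.imwrite("pics/g1.png",np.vstack([cv2.resize(x,(400,300),interpolation=2) for x in(a,b)])[:,:,::-1])
E
```

```text
2.5 [ 0.54051223 -0.29023958  0.07952062] [-0.0005  0.0006 -0.0164] [0.06307345 0.29695327 0.89429111] 0.05754287264289294
```

View pics/g1.png

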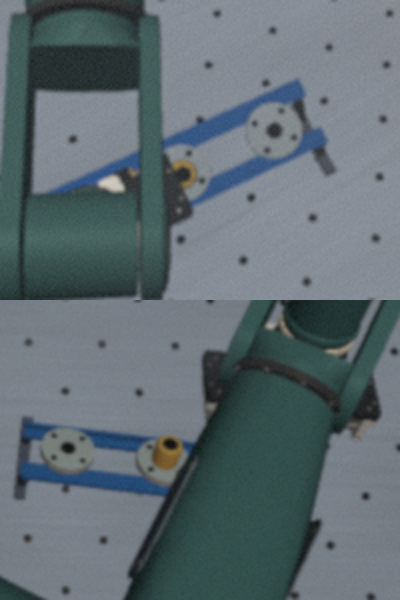

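The arm hides the grasp in both views, so I'll rely on width and force. The fingers are still closing.

Emit:
step_arm(
  increments="0 0 0 0 0 0; 0 0 0 0 0 0; 0 0 0 0 0 0; 0 0 0 0 0 0; 0 0 0 0 0 0",
)

```text
time: 3.1
tool_pos: [0.5402, -0.2904, 0.0794]
ee_rot: [3.137, 0.52, -0.096]
wrist_force: [-0.1, -0.3, 0.5]
width: 0.0291
```

Emit:
step_arm(
  increments="0 0 0 0 0 0; 0 0 -0.5 0 0 0; 0 0 -1 0 0 0; 0 0 -1.5 0 0 0; 0 0 -2 0 0 0",
)

```text
time: 3.6
tool_pos: [0.5652, -0.2921, 0.1226]
ee_rot: [3.138, 0.521, -0.095]
wrist_force: [0.3, 0.5, -3.3]
width: 0.0295
```

Emit:
step_arm(
  increments="0 0 -2 0 0 0; 0 0 -2 0 0 0; 0 0 0 0 0 0; 0 0 0 0 0 0",
)

```text
time: 4.0
tool_pos: [0.5853, -0.2941, 0.1574]
ee_rot: [3.137, 0.519, -0.095]
wrist_force: [-0.3, 0.6, -2.7]
width: 0.0288
```

```bash
python3 - <<'E'
from p import *
P=M-.0433*u
rows([(P+[0,0,.10],RT),(P+[0,0,.030],RT)],step=.042)
E
```

```text
t 4.0 p [ 0.5853 -0.2941  0.1574] F [-0.3  0.6 -2.7] w 0.0288
-0.65 -4.03 0.86 0.002 0.040 0.006; -0.71 -4.02 0.84 0.002 0.040 0.006; -0.77 -4.02 0.82 0.002 0.040 0.006; -0.82 -4.01 0.80 0.002 0.040 0.006; -0.88 -4.00 0.77 0.002 0.040 0.006
-0.93 -4.00 0.74 0.002 0.040 0.006; -0.99 -3.99 0.71 0.002 0.040 0.006; -1.04 -3.98 0.68 0.002 0.040 0.006; -1.09 -3.97 0.64 0.002 0.040 0.006; -1.14 -3.97 0.61 0.002 0.040 0.006
-1.19 -3.96 0.57 0.002 0.040 0.006; -1.23 -3.95 0.53 0.002 0.040 0.006; -1.28 -3.94 0.49 0.002 0.040 0.006
--
0.00 0.00 3.50 0.000 0.000 0.000; 0.00 0.00 3.50 0.000 0.000 0.000
--
```

Emit:
step_arm(
  increments="-0.65 -4.03 0.86 0.002 0.040 0.006; -0.71 -4.02 0.84 0.002 0.040 0.006; -0.77 -4.02 0.82 0.002 0.040 0.006; -0.82 -4.01 0.80 0.002 0.040 0.006; -0.88 -4.00 0.77 0.002 0.040 0.006",
)

```text
time: 4.5
tool_pos: [0.5522, -0.0873, 0.134]
ee_rot: [3.135, 0.321, -0.128]
wrist_force: [0.7, 0.2, -3.7]
width: 0.0292
```

Emit:
step_arm(
  increments="-0.93 -4.00 0.74 0.002 0.040 0.006; -0.99 -3.99 0.71 0.002 0.040 0.006; -1.04 -3.98 0.68 0.002 0.040 0.006; -1.09 -3.97 0.64 0.002 0.040 0.006; -1.14 -3.97 0.61 0.002 0.040 0.006",
)

```text
time: 5.0
tool_pos: [0.5211, 0.1172, 0.1121]
ee_rot: [3.137, 0.121, -0.158]
wrist_force: [0.8, 0.2, -4.4]
width: 0.0292
```

Emit:
step_arm(
  increments="-1.19 -3.96 0.57 0.002 0.040 0.006; -1.23 -3.95 0.53 0.002 0.040 0.006; -1.28 -3.94 0.49 0.002 0.040 0.006; 0 0 0 0 0 0; 0 0 0 0 0 0",
)

```text
time: 5.5
tool_pos: [0.5025, 0.2392, 0.0989]
ee_rot: [3.14, 0.003, -0.172]
wrist_force: [0.5, -1.3, -3.6]
width: 0.029
```

```bash
python3 - <<'E'
from p import *
P=M-.0433*u
rows([(P+[0,0,.033],RT)],step=.024)
o,p,r=st(); print((R.from_matrix(RT).inv()*r).as_rotvec().round(4),np.round(o["joint_positions"],2))
E
```

```text
t 5.5 p [0.5025 0.2392 0.0989] F [ 0.5 -1.3 -3.6] w 0.029
0.10 -0.02 2.20 0.001 0.001 0.001; 0.10 -0.02 2.20 0.001 0.001 0.001; 0.10 -0.02 2.20 0.001 0.001 0.001
--
[-0.0017 -0.0026 -0.0037] [ 0.34  0.15  1.52 -0.    1.48  2.09]
```

Emit:
step_arm(
  increments="0.1 -0.02 2.2 0 0 0; 0.1 -0.02 2.2 0 0 0; 0.1 -0.02 2.2 0 0 0; 0 0 0 0 0 0; 0 0 0 0 0 0",
)

```text
time: 6.0
tool_pos: [0.5077, 0.2378, 0.034]
ee_rot: [3.141, 0.001, -0.176]
wrist_force: [0.4, -0.3, -2.4]
width: 0.0295
```

Emit:
step_arm(
  increments="0 0 0.3 0 0 0; 0 0 0.3 0 0 0; 0 0 0.2 0 0 0; 0 0 0 0 0 0",
)

```text
time: 6.4
tool_pos: [0.5079, 0.2393, 0.0266]
ee_rot: [-3.14, -0.001, -0.174]
wrist_force: [-0.6, 1.5, -3.0]
width: 0.0291
```

Emit:
step_arm(
  increments="0 0 0.2 0 0 0; 0 0 0 0 0 0; 0 0 0 0 0 0",
)

```text
time: 6.7
tool_pos: [0.5079, 0.2393, 0.0245]
ee_rot: [-3.141, -0.001, -0.174]
wrist_force: [-0.4, -1.5, -3.4]
width: 0.029
```

Emit:
step_arm(
  increments="0 0 0.15 0 0 0; 0 0 0 0 0 0; 0 0 0 0 0 0",
)

```text
time: 7.0
tool_pos: [0.5079, 0.2393, 0.0229]
ee_rot: [-3.141, -0.0, -0.174]
wrist_force: [0.0, -0.1, -2.7]
width: 0.0293
```

Emit:
step_arm(
  increments="0 0 0.15 0 0 0; 0 0 0 0 0 0; 0 0 0 0 0 0",
)

```text
time: 7.3
tool_pos: [0.5079, 0.2393, 0.0214]
ee_rot: [-3.141, -0.0, -0.174]
wrist_force: [1.7, 1.0, -4.5]
width: 0.0288
```

Emit:
step_arm(
  increments="0 0 0.1 0 0 0; 0 0 0 0 0 0; 0 0 0 0 0 0",
)

```text
time: 7.6
tool_pos: [0.5081, 0.2394, 0.0211]
ee_rot: [-3.14, -0.001, -0.174]
wrist_force: [-1.4, 0.4, 1.2]
width: 0.0298
```

Emit:
step_arm(
  increments="0 0 0.1 0 0 0; 0 0 0 0 0 0; 0 0 0 0 0 0",
)

```text
time: 7.9
tool_pos: [0.5082, 0.2395, 0.021]
ee_rot: [-3.14, -0.001, -0.174]
wrist_force: [-2.6, -0.5, 5.6]
width: 0.0294
```

Emit:
step_arm(
  increments="0 0 -0.1 0 0 0; -0.2 0 0 0 0 0; -0.2 0 0 0 0 0; 0 0 0 0 0 0; 0 0 0 0 0 0",
)

```text
time: 8.4
tool_pos: [0.505, 0.2402, 0.0211]
ee_rot: [-3.14, -0.003, -0.174]
wrist_force: [1.9, -0.6, 1.9]
width: 0.0292
```

Emit:
step_arm(
  increments="-0.15 0 0 0 0 0; 0 0 0 0 0 0; 0 0 0 0 0 0",
)

```text
time: 8.7
tool_pos: [0.5032, 0.2405, 0.0211]
ee_rot: [-3.14, -0.002, -0.174]
wrist_force: [2.1, 0.3, 3.5]
width: 0.0292
```

Emit:
step_arm(
  increments="-0.15 0 0 0 0 0; 0 0 0 0 0 0; 0 0 0 0 0 0",
)

```text
time: 9.0
tool_pos: [0.5015, 0.2407, 0.021]
ee_rot: [-3.14, -0.002, -0.174]
wrist_force: [2.8, -0.0, 4.4]
width: 0.0291
```

Emit:
step_arm(
  increments="-0.15 0 0 0 0 0; 0 0 0 0 0 0; 0 0 0 0 0 0",
)

```text
time: 9.3
tool_pos: [0.5001, 0.2409, 0.021]
ee_rot: [-3.14, -0.002, -0.174]
wrist_force: [4.0, 0.1, 5.2]
width: 0.0291
```

Emit:
step_arm(
  increments="-0.1 0 0 0 0 0; 0 0 0 0 0 0; 0 0 0 0 0 0",
)

```text
time: 9.6
tool_pos: [0.5, 0.2409, 0.0211]
ee_rot: [-3.14, -0.004, -0.175]
wrist_force: [5.5, -1.2, 3.8]
width: 0.0292
```

Emit:
step_arm(
  increments="-0.1 0 0 0 0 0; 0 0 0 0 0 0; 0 0 0 0 0 0",
)

```text
time: 9.9
tool_pos: [0.4999, 0.2408, 0.0212]
ee_rot: [-3.14, -0.006, -0.175]
wrist_force: [7.0, -0.8, 3.5]
width: 0.0297
```

Emit:
step_arm(
  increments="-0.1 0 0 0 0 0; 0 0 0 0 0 0; 0 0 0 0 0 0",
)

```text
time: 10.2
tool_pos: [0.4997, 0.2408, 0.0213]
ee_rot: [-3.14, -0.007, -0.175]
wrist_force: [9.9, -1.5, 2.4]
width: 0.0291
```

Emit:
step_arm(
  increments="0.25 0 0 0 0 0; 0 0 0 0 0 0; 0 0 0 0 0 0",
)

```text
time: 10.5
tool_pos: [0.5, 0.2408, 0.021]
ee_rot: [-3.14, -0.003, -0.175]
wrist_force: [5.8, 0.4, 4.4]
width: 0.0293
```

Emit:
step_arm(
  increments="0 0 0 0 0 0; 0 0 0 0 0 0; 0 0 0 0 0 0",
  claw=0.05,
)

```text
time: 10.8
tool_pos: [0.4966, 0.2405, 0.0185]
ee_rot: [3.141, 0.005, -0.174]
wrist_force: [0.9, 0.1, 0.2]
width: 0.0438
```

Emit:
step_arm(
  increments="0 0 -1 0 0 0; 0 0 -2 0 0 0; 0 0 -3 0 0 0; 0 0 -3 0 0 0; 0 0 0 0 0 0",
)

```text
time: 11.3
tool_pos: [0.5017, 0.242, 0.1163]
ee_rot: [-3.135, -0.009, -0.174]
wrist_force: [-0.1, 0.3, 0.0]
width: 0.0446
```

```bash
python3 - <<'E'
from p import *
rows([(F['B']+.09*n,RR),(F['B']+.045*n,RR)],step=.042)
E
```

```text
t 11.3 p [0.5017 0.242  0.1163] F [-0.1  0.3  0. ] w 0.0446
1.46 3.78 -0.25 -0.002 -0.048 -0.007; 1.42 3.79 -0.31 -0.002 -0.048 -0.007; 1.38 3.80 -0.37 -0.002 -0.048 -0.007; 1.33 3.81 -0.43 -0.002 -0.048 -0.007; 1.29 3.82 -0.48 -0.002 -0.048 -0.007
1.24 3.83 -0.54 -0.002 -0.048 -0.007; 1.18 3.84 -0.59 -0.002 -0.048 -0.007; 1.13 3.85 -0.63 -0.002 -0.048 -0.007; 1.07 3.86 -0.68 -0.002 -0.048 -0.007; 1.01 3.87 -0.72 -0.002 -0.048 -0.007
0.95 3.88 -0.76 -0.002 -0.048 -0.007
--
0.00 0.00 2.25 0.000 0.000 0.000; 0.00 0.00 2.25 0.000 0.000 0.000
--
```

Emit:
step_arm(
  increments="1.46 3.78 -0.25 -0.002 -0.048 -0.007; 1.42 3.79 -0.31 -0.002 -0.048 -0.007; 1.38 3.80 -0.37 -0.002 -0.048 -0.007; 1.33 3.81 -0.43 -0.002 -0.048 -0.007; 1.29 3.82 -0.48 -0.002 -0.048 -0.007",
  claw=-0.3,
)

```text
time: 11.8
tool_pos: [0.5376, 0.0406, 0.1222]
ee_rot: [3.137, 0.243, -0.139]
wrist_force: [0.5, 0.9, 1.0]
width: 0.0608
```

Emit:
step_arm(
  increments="1.24 3.83 -0.54 -0.002 -0.048 -0.007; 1.18 3.84 -0.59 -0.002 -0.048 -0.007; 1.13 3.85 -0.63 -0.002 -0.048 -0.007; 1.07 3.86 -0.68 -0.002 -0.048 -0.007; 1.01 3.87 -0.72 -0.002 -0.048 -0.007",
)

```text
time: 12.3
tool_pos: [0.5772, -0.1582, 0.1343]
ee_rot: [3.141, 0.483, -0.103]
wrist_force: [1.4, -0.0, -0.0]
width: 0.0613
```

Emit:
step_arm(
  increments="0.95 3.88 -0.76 -0.002 -0.048 -0.007; 0 0 0 0 0 0; 0 0 0 0 0 0",
)

```text
time: 12.6
tool_pos: [0.585, -0.1972, 0.1349]
ee_rot: [-3.14, 0.532, -0.096]
wrist_force: [-0.0, 0.2, 0.2]
width: 0.0616
```

```bash
python3 - <<'E'
from p import *
rows([(F['B']+.016*n,RR)],step=.02)
o,p,r=st(); print((R.from_matrix(RR).inv()*r).as_rotvec().round(4))
E
```

```text
t 12.6 p [ 0.585  -0.1972  0.1349] F [-0.   0.2  0.2] w 0.0616
-0.04 -0.04 1.65 -0.000 0.002 0.001; -0.04 -0.04 1.65 -0.000 0.002 0.001; -0.05 -0.04 1.65 -0.000 0.002 0.001; -0.05 -0.04 1.65 -0.000 0.002 0.001
--
[ 0.0008 -0.0081 -0.0022]
```

Emit:
step_arm(
  increments="-0.05 -0.04 1.65 0 0.002 0.001; -0.05 -0.04 1.65 0 0.002 0.001; -0.05 -0.04 1.65 0 0.002 0; -0.05 -0.04 1.6 0 0.002 0; 0 0 0 0 0 0",
)

```text
time: 13.1
tool_pos: [0.5493, -0.1894, 0.081]
ee_rot: [-3.141, 0.523, -0.095]
wrist_force: [-0.5, -0.7, 0.4]
width: 0.0608
```

Emit:
step_arm(
  increments="0 0 0 0 0 0; 0 0 0 0 0 0; 0 0 0 0 0 0; 0 0 0 0 0 0; 0 0 0 0 0 0",
  claw=1,
)

```text
time: 13.6
tool_pos: [0.5518, -0.1921, 0.0823]
ee_rot: [3.14, 0.518, -0.098]
wrist_force: [1.2, -1.2, 1.3]
width: 0.029
```

Emit:
step_arm(
  increments="0 0 0 0 0 0; 0 0 0 0 0 0; 0 0 0 0 0 0",
)

```text
time: 13.9
tool_pos: [0.5517, -0.1921, 0.0823]
ee_rot: [3.14, 0.518, -0.098]
wrist_force: [2.1, -0.1, 3.4]
width: 0.0291
```

```bash
python3 - <<'E'
from p import *
o,p,r=st(); print(o['time'],p,r.inv().apply(p-F['B']).round(4),o['wrist_force'],o['width'])
P=M+.0433*u
Q=p+.078*n
rows([(Q,r),(P+[0,0,.10],RT)],step=.042)
E
```

```text
13.9 [ 0.5517476  -0.19208715  0.08230504] [-0.0005 -0.0002 -0.0196] [ 2.14257074 -0.05043024  3.38539476] 0.029138799133461377
t 13.9 p [ 0.5517 -0.1921  0.0823] F [ 2.1 -0.1  3.4] w 0.0291
0.02 0.01 -3.90 0.000 0.000 0.000; 0.02 0.01 -3.90 0.000 0.000 0.000
--
-0.10 -3.80 0.57 0.002 0.047 0.007; -0.15 -3.80 0.57 0.002 0.047 0.007; -0.21 -3.80 0.57 0.002 0.047 0.007; -0.26 -3.79 0.57 0.002 0.047 0.007; -0.31 -3.79 0.56 0.002 0.047 0.007
-0.36 -3.79 0.55 0.002 0.047 0.007; -0.42 -3.78 0.54 0.002 0.047 0.007; -0.47 -3.78 0.53 0.002 0.047 0.007; -0.52 -3.77 0.51 0.002 0.047 0.007; -0.57 -3.77 0.50 0.002 0.047 0.007
-0.62 -3.76 0.48 0.002 0.047 0.007
--
```

Emit:
step_arm(
  increments="0 0 -0.5 0 0 0; 0 0 -1.3 0 0 0; 0 0 -2 0 0 0; 0 0 -2 0 0 0; 0 0 -2 0 0 0",
)

```text
time: 14.4
tool_pos: [0.5899, -0.1952, 0.1488]
ee_rot: [-3.142, 0.522, -0.097]
wrist_force: [0.8, -0.7, -1.9]
width: 0.0292
```

Emit:
step_arm(
  increments="-0.10 -3.80 0.57 0.002 0.047 0.007; -0.15 -3.80 0.57 0.002 0.047 0.007; -0.21 -3.80 0.57 0.002 0.047 0.007; -0.26 -3.79 0.57 0.002 0.047 0.007; -0.31 -3.79 0.56 0.002 0.047 0.007",
)

```text
time: 14.9
tool_pos: [0.5893, -0.0029, 0.1257]
ee_rot: [3.136, 0.285, -0.135]
wrist_force: [-0.3, 0.7, -2.0]
width: 0.0293
```

Emit:
step_arm(
  increments="-0.36 -3.79 0.55 0.002 0.047 0.007; -0.42 -3.78 0.54 0.002 0.047 0.007; -0.47 -3.78 0.53 0.002 0.047 0.007; -0.52 -3.77 0.51 0.002 0.047 0.007; -0.57 -3.77 0.50 0.002 0.047 0.007",
)

```text
time: 15.4
tool_pos: [0.5889, 0.1877, 0.1033]
ee_rot: [3.14, 0.05, -0.169]
wrist_force: [0.4, -0.0, -2.3]
width: 0.0291
```

Emit:
step_arm(
  increments="-0.62 -3.76 0.48 0.002 0.047 0.007; 0 0 0 0 0 0; 0 0 0 0 0 0",
)

```text
time: 15.7
tool_pos: [0.5885, 0.2251, 0.0987]
ee_rot: [3.14, 0.005, -0.174]
wrist_force: [-0.1, -0.9, -2.8]
width: 0.0292
```

```bash
python3 - <<'E'
from p import *
P=M+.0423*u
rows([(P+[0,0,.033],RT)],step=.024)
o,p,r=st(); print((R.from_matrix(RT).inv()*r).as_rotvec().round(4))
E
```

```text
t 15.7 p [0.5885 0.2251 0.0987] F [-0.1 -0.9 -2.8] w 0.0292
0.06 0.02 2.19 0.001 0.002 0.001; 0.05 0.02 2.19 0.001 0.002 0.001; 0.05 0.02 2.19 0.001 0.002 0.001
--
[-0.0016 -0.0051 -0.0018]
```

Emit:
step_arm(
  increments="0 0.02 2.2 0 0.002 0; 0 0.02 2.2 0 0.002 0; 0 0.02 2.1 0 0.001 0; 0 0 0 0 0 0; 0 0 0 0 0 0",
)

```text
time: 16.2
tool_pos: [0.5899, 0.2225, 0.0346]
ee_rot: [3.141, -0.001, -0.178]
wrist_force: [0.2, 0.4, -1.8]
width: 0.0292
```

Emit:
step_arm(
  increments="0 0 0.3 0 0 0; 0 0 0.2 0 0 0; 0 0 0 0 0 0; 0 0 0 0 0 0",
)

```text
time: 16.6
tool_pos: [0.5901, 0.224, 0.0306]
ee_rot: [-3.141, -0.003, -0.176]
wrist_force: [0.8, 0.2, -2.6]
width: 0.0289
```

Emit:
step_arm(
  increments="0 0 0.2 0 0 0; 0 0 0 0 0 0; 0 0 0 0 0 0",
)

```text
time: 16.9
tool_pos: [0.5897, 0.2239, 0.0279]
ee_rot: [-3.141, -0.003, -0.176]
wrist_force: [0.2, 0.7, -1.9]
width: 0.0288
```

Emit:
step_arm(
  increments="0 0 0.1 0 0 0; 0 0 0 0 0 0; 0 0 0 0 0 0",
)

```text
time: 17.2
tool_pos: [0.5898, 0.2239, 0.0269]
ee_rot: [-3.141, -0.003, -0.176]
wrist_force: [-0.4, -0.9, -1.7]
width: 0.0292
```

Emit:
step_arm(
  increments="0 0 0.2 0 0 0; 0 0 0 0 0 0; 0 0 0 0 0 0",
)

```text
time: 17.5
tool_pos: [0.5898, 0.2238, 0.0248]
ee_rot: [-3.141, -0.002, -0.176]
wrist_force: [0.1, 0.8, -2.4]
width: 0.0291
```

Emit:
step_arm(
  increments="0 0 0.1 0 0 0; 0 0 0 0 0 0; 0 0 0 0 0 0",
)

```text
time: 17.8
tool_pos: [0.59, 0.2239, 0.0244]
ee_rot: [-3.141, -0.003, -0.176]
wrist_force: [-0.8, 0.4, -0.1]
width: 0.0292
```

Emit:
step_arm(
  increments="0 0 0.1 0 0 0; 0 0 0 0 0 0; 0 0 0 0 0 0",
)

```text
time: 18.1
tool_pos: [0.59, 0.224, 0.0244]
ee_rot: [-3.141, -0.003, -0.176]
wrist_force: [-2.8, -0.5, 5.5]
width: 0.0288
```

Emit:
step_arm(
  increments="0 0 0.1 0 0 0; 0 0 0 0 0 0; 0 0 0 0 0 0",
)

```text
time: 18.4
tool_pos: [0.5901, 0.224, 0.0244]
ee_rot: [-3.141, -0.004, -0.176]
wrist_force: [-4.6, -0.7, 8.7]
width: 0.0288
```

Floor contact comes at z = 0.0244, as predicted. Now I'll push toward the high stop.

Emit:
step_arm(
  increments="0 0 -0.2 0 0 0; 0.15 0 0 0 0 0; 0.15 0 0 0 0 0; 0 0 0 0 0 0; 0 0 0 0 0 0",
)

```text
time: 18.9
tool_pos: [0.593, 0.2237, 0.0244]
ee_rot: [-3.141, -0.003, -0.176]
wrist_force: [-2.6, 1.0, 5.4]
width: 0.029
```

Emit:
step_arm(
  increments="0.15 0 0 0 0 0; 0 0 0 0 0 0; 0 0 0 0 0 0",
)

```text
time: 19.2
tool_pos: [0.5933, 0.2235, 0.0244]
ee_rot: [-3.141, -0.001, -0.176]
wrist_force: [-5.2, 1.0, 6.3]
width: 0.0293
```

Emit:
step_arm(
  increments="0.12 0 0 0 0 0; 0 0 0 0 0 0; 0 0 0 0 0 0",
)

```text
time: 19.5
tool_pos: [0.5934, 0.2236, 0.0243]
ee_rot: [-3.141, 0.002, -0.176]
wrist_force: [-7.9, 2.3, 7.6]
width: 0.0285
```

Emit:
step_arm(
  increments="0.12 0 0 0 0 0; 0 0 0 0 0 0; 0 0 0 0 0 0",
)

```text
time: 19.8
tool_pos: [0.5935, 0.2235, 0.0244]
ee_rot: [-3.142, 0.004, -0.176]
wrist_force: [-9.8, 1.5, 9.4]
width: 0.0291
```

Emit:
step_arm(
  increments="-0.25 0 -0.1 0 0 0; 0 0 0 0 0 0; 0 0 0 0 0 0",
)

```text
time: 20.1
tool_pos: [0.5934, 0.2234, 0.0245]
ee_rot: [-3.141, -0.001, -0.176]
wrist_force: [-4.1, 2.8, 1.9]
width: 0.0294
```

Emit:
step_arm(
  increments="0 0 0 0 0 0; 0 0 0 0 0 0; 0 0 0 0 0 0",
  claw=0.05,
)

```text
time: 20.4
tool_pos: [0.5951, 0.2225, 0.0249]
ee_rot: [-3.142, -0.004, -0.177]
wrist_force: [-0.2, 0.2, -0.5]
width: 0.0442
```

Emit:
step_arm(
  increments="0 0 -1 0 0 0; 0 0 -2 0 0 0; 0 0 -3 0 0 0; 0 0 -3 0 0 0; 0 0 0 0 0 0",
)

```text
time: 20.9
tool_pos: [0.5977, 0.2239, 0.1221]
ee_rot: [-3.136, -0.014, -0.176]
wrist_force: [-0.6, -0.7, 1.0]
width: 0.0446
```

```bash
python3 - <<'E'
from p import *
rows([(F['D']+.075*n,RR)],step=.042)
E
```

```text
t 20.9 p [0.5977 0.2239 0.1221] F [-0.6 -0.7  1. ] w 0.0446
0.60 3.82 -0.11 -0.003 -0.067 -0.009; 0.56 3.83 -0.14 -0.003 -0.067 -0.009; 0.51 3.83 -0.16 -0.003 -0.067 -0.009; 0.46 3.84 -0.18 -0.003 -0.067 -0.009; 0.41 3.84 -0.20 -0.003 -0.067 -0.009
0.36 3.85 -0.21 -0.003 -0.067 -0.009; 0.31 3.85 -0.22 -0.003 -0.067 -0.009; 0.26 3.86 -0.23 -0.003 -0.067 -0.009
--
```

Open to about 76 mm (claw −0.62) on the way. I'll also take a picture with the tray in view.

Emit:
step_arm(
  increments="0.60 3.82 -0.11 -0.003 -0.067 -0.009; 0.56 3.83 -0.14 -0.003 -0.067 -0.009; 0.51 3.83 -0.16 -0.003 -0.067 -0.009; 0.46 3.84 -0.18 -0.003 -0.067 -0.009; 0.41 3.84 -0.20 -0.003 -0.067 -0.009",
  claw=-0.62,
)

```text
time: 21.4
tool_pos: [0.5897, 0.028, 0.1204]
ee_rot: [3.134, 0.335, -0.132]
wrist_force: [0.9, 0.4, 0.1]
width: 0.0756
```

Emit:
step_arm(
  increments="0.36 3.85 -0.21 -0.003 -0.067 -0.009; 0.31 3.85 -0.22 -0.003 -0.067 -0.009; 0.26 3.86 -0.23 -0.003 -0.067 -0.009; 0 0 0 0 0 0; 0 0 0 0 0 0",
)

```text
time: 21.9
tool_pos: [0.5869, -0.0871, 0.1221]
ee_rot: [3.138, 0.536, -0.105]
wrist_force: [-0.0, -1.2, 0.9]
width: 0.0763
```

```bash
python3 - <<'E'
from p import *
import cv2
a=bench.snapshot("scene");b=bench.snapshot("top")
cv2.imwrite("pics/s2.png",a[:,:,::-1]);cv2.imwrite("pics/t2.png",b[:,:,::-1])
f=lambda x:cv2.resize(x,(400,400),interpolation=2)
cv2.imwrite("pics/g2.png",np.hstack([f(a[160:260,310:410]),f(b[210:310,210:310])])[:,:,::-1])
rows([(F['D']-.011*n,RR)],step=.02)
o,p,r=st(); print((R.from_matrix(RR).inv()*r).as_rotvec().round(4), r.inv().apply(p-F['D']).round(4))
E
```

```text
t 22.0 p [ 0.587  -0.0853  0.1239] F [0.5 0.6 0.3] w 0.0762
0.03 -0.01 1.97 0.000 0.002 -0.001; 0.03 -0.00 1.97 0.000 0.002 -0.001; 0.02 -0.00 1.97 0.000 0.002 -0.001; 0.02 -0.00 1.97 0.000 0.002 -0.001
--
[-0.002  -0.0095  0.0033] [-0.0012  0.0002 -0.0677]
```

View pics/g2.png

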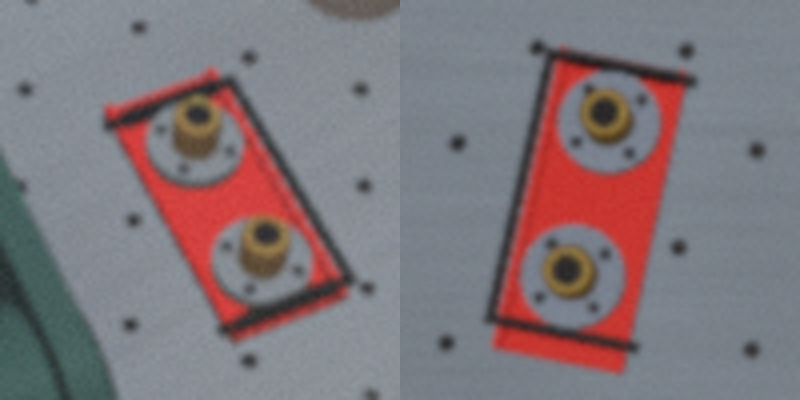

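Both up flanges stand hub up and flat against their stops, with hubs near (261,238) and (252,277) in the top view. Next is the down flange.

Emit:
step_arm(
  increments="0.03 0 2 0 0.002 0; 0.03 0 2 0 0.002 0; 0.02 0 1.5 0 0.002 0; 0.02 0 1.0 0 0.002 0; 0 0 0 0 0 0",
)

```text
time: 22.5
tool_pos: [0.554, -0.0819, 0.067]
ee_rot: [3.137, 0.527, -0.102]
wrist_force: [0.1, 0.2, 1.3]
width: 0.0762
```

Emit:
step_arm(
  increments="0 0 0.7 0 0 0; 0 0 0.7 0 0 0; 0 0 0 0 0 0; 0 0 0 0 0 0",
)

```text
time: 22.9
tool_pos: [0.5482, -0.0827, 0.0551]
ee_rot: [3.137, 0.526, -0.104]
wrist_force: [-0.2, 0.3, 0.4]
width: 0.0763
```

```bash
python3 - <<'E'
from p import *
o,p,r=st(); print(o['time'],p,r.inv().apply(p-F['D']).round(4),o['wrist_force'],o['width'],(R.from_matrix(RR).inv()*r).as_rotvec().round(4))
E
```

```text
22.9 [ 0.5481725  -0.08269092  0.05514329] [0.0002 0.0012 0.0113] [-0.21304035  0.33042948  0.44742915] 0.07629754464375696 [-0.0019 -0.0021  0.0045]
```

Emit:
step_arm(
  increments="0 0 0 0 0 0; 0 0 0 0 0 0; 0 0 0 0 0 0; 0 0 0 0 0 0; 0 0 0 0 0 0",
  claw=1,
)

```text
time: 23.4
tool_pos: [0.5484, -0.0826, 0.0554]
ee_rot: [3.137, 0.525, -0.103]
wrist_force: [1.4, 0.6, 1.5]
width: 0.0612
```

Emit:
step_arm(
  increments="0 0 -0.3 0 0 0; 0 0 -0.8 0 0 0; 0 0 -1.5 0 0 0; 0 0 -2 0 0 0; 0 0 -2 0 0 0",
)

```text
time: 23.9
tool_pos: [0.5816, -0.0859, 0.1124]
ee_rot: [3.137, 0.526, -0.104]
wrist_force: [0.4, 0.8, -3.3]
width: 0.061
```

Emit:
step_arm(
  increments="0 0 -2 0 0 0; 0 0 -2 0 0 0; 0 0 -1.5 0 0 0; 0 0 0 0 0 0; 0 0 0 0 0 0",
)

```text
time: 24.4
tool_pos: [0.6088, -0.0885, 0.1592]
ee_rot: [3.137, 0.526, -0.104]
wrist_force: [-0.8, 0.9, -3.2]
width: 0.0613
```

```bash
python3 - <<'E'
from p import *
P=np.array([.5466,.2322,.13])
rows([(P,RT)],step=.042)
E
```

```text
t 24.4 p [ 0.6088 -0.0885  0.1592] F [-0.8  0.9 -3.2] w 0.0613
-0.84 -3.91 0.89 0.003 0.066 0.009; -0.94 -3.90 0.85 0.003 0.066 0.009; -1.02 -3.89 0.79 0.003 0.066 0.009; -1.11 -3.88 0.74 0.003 0.066 0.009; -1.19 -3.86 0.67 0.003 0.066 0.009
-1.27 -3.85 0.60 0.003 0.066 0.009; -1.34 -3.84 0.53 0.003 0.066 0.009; -1.40 -3.83 0.45 0.003 0.066 0.009
--
```

Emit:
step_arm(
  increments="-0.84 -3.91 0.89 0.003 0.066 0.009; -0.94 -3.90 0.85 0.003 0.066 0.009; -1.02 -3.89 0.79 0.003 0.066 0.009; -1.11 -3.88 0.74 0.003 0.066 0.009; -1.19 -3.86 0.67 0.003 0.066 0.009",
)

```text
time: 24.9
tool_pos: [0.5679, 0.1132, 0.1401]
ee_rot: [3.135, 0.196, -0.151]
wrist_force: [-0.4, 0.3, -3.2]
width: 0.0613
```

Emit:
step_arm(
  increments="-1.27 -3.85 0.60 0.003 0.066 0.009; -1.34 -3.84 0.53 0.003 0.066 0.009; -1.40 -3.83 0.45 0.003 0.066 0.009; 0 0 0 0 0 0; 0 0 0 0 0 0",
)

```text
time: 25.4
tool_pos: [0.5442, 0.2327, 0.1291]
ee_rot: [3.14, 0.001, -0.173]
wrist_force: [1.2, -0.1, -3.3]
width: 0.0615
```

```bash
python3 - <<'E'
from p import *
import cv2
P=np.array([.5466,.2322,.075])
rows([(P,RT)],step=.02)
o,p,r=st(); print((R.from_matrix(RT).inv()*r).as_rotvec().round(4))
E
```

```text
t 25.4 p [0.5442 0.2327 0.1291] F [ 1.2 -0.1 -3.3] w 0.0615
0.08 -0.00 1.80 0.001 0.000 0.001; 0.08 0.00 1.80 0.001 0.000 0.001; 0.08 0.00 1.80 0.001 0.000 0.001
--
[-0.002  -0.0005 -0.0023]
```

Emit:
step_arm(
  increments="0.03 0 1.8 0 0 0; 0.03 0 1.8 0 0 0; 0.03 0 1.8 0 0 0; 0 0 1.0 0 0 0; 0 0 0 0 0 0",
)

```text
time: 25.9
tool_pos: [0.5463, 0.2303, 0.0637]
ee_rot: [3.139, 0.002, -0.178]
wrist_force: [-0.2, 0.8, -3.3]
width: 0.0613
```

Emit:
step_arm(
  increments="0 0 1.0 0 0 0; 0 0 0 0 0 0; 0 0 0 0 0 0",
)

```text
time: 26.2
tool_pos: [0.5479, 0.2321, 0.0568]
ee_rot: [-3.141, -0.003, -0.176]
wrist_force: [0.6, -0.7, -3.5]
width: 0.0612
```

```bash
python3 - <<'E'
from p import *
import cv2
a=bench.snapshot("scene");b=bench.snapshot("top")
f=lambda x:cv2.resize(x,(400,400),interpolation=2)
cv2.imwrite("pics/g3.png",np.hstack([f(a[160:260,310:410]),f(b[210:310,210:310])])[:,:,::-1])
P=np.array([.5466,.2322,.042])
rows([(P,RT)],step=.02)
o,p,r=st(); print((R.from_matrix(RT).inv()*r).as_rotvec().round(4))
E
```

```text
t 26.3 p [0.5481 0.2323 0.0573] F [ 0.2  0.5 -3.5] w 0.0614
-0.16 0.04 1.53 -0.001 -0.004 -0.001
--
[0.0013 0.0039 0.0006]
```

View pics/g3.png

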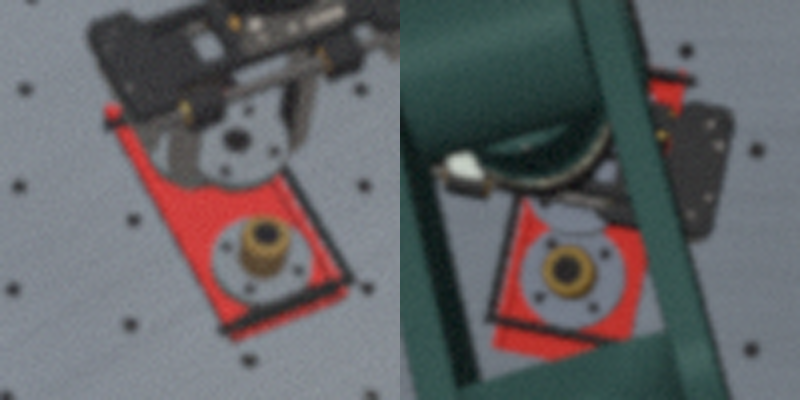

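The held flange's centre hole shows at about (369.3,194.8) in the scene view, between the two up hubs. I'll check its offset along the row against the two hubs.

```bash
python3 - <<'E'
from h import *
from p import u,v,M
S2=cv2.cvtColor(cv2.imread("pics/s2.png"),6).astype(float);T2=cv2.cvtColor(cv2.imread("pics/t2.png"),6).astype(float)
S3=cv2.cvtColor(cv2.imread("pics/g3.png"),6)[:,:400].astype(np.float32); S3=cv2.resize(S3,(100,100),interpolation=cv2.INTER_AREA)
def dark(g,p,r=4,off=(0,0)):
    y,x=np.mgrid[:g.shape[0],:g.shape[1]]; x=x+off[0];y=y+off[1]
    for _ in range(4):
        m=((x-p[0])**2+(y-p[1])**2<r*r); w=np.where(m,np.clip(np.percentile(g[m],50)-g,0,None),0); p=(np.sum(w*x)/w.sum(),np.sum(w*y)/w.sum())
    return p
pt={}
for k,a,b in(("A",(359.5,188.7),(252,277)),("B",(376.5,218.5),(261.2,238))):
    s,t=dark(S2,a),dark(T2,b); 
    for n,q in(("scene",s),("top",t)): 
        w=onz(n,q,.042)-M; pt[n,k]=w@u; print(k,n,np.round(q,1),"u",round(1e3*w@u,1),"v",round(1e3*w@v,1))
    X,g=tri(s,t); print("tri z",X.round(4),g.round(4))
q=dark(S3,(369.2,194.7),4,(310,160)); w=onz("scene",q,.0786)-M
print("D",np.round(q,1),"u",round(1e3*w@u,1),"v",round(1e3*w@v,1),"mid scene",500*(pt["scene","A"]+pt["scene","B"]))
E
```

```text
A scene [359.1 188.3] u -47.1 v 2.4
A top [251.1 277.1] u -48.8 v 1.0
tri z [0.5009 0.2422 0.0402] 0.0018
B scene [376.1 218. ] u 47.2 v 1.4
B top [260.5 237.6] u 45.9 v 0.1
tri z [0.594  0.2246 0.0408] 0.0016
D [368.8 194.7] u 0.9 v 1.4 mid scene 0.07481593852824361
```

Emit:
step_arm(
  increments="-0.13 0.02 0.8 0 -0.003 0; 0 0 0.6 0 0 0; 0 0 0 0 0 0; 0 0 0 0 0 0",
)

```text
time: 26.7
tool_pos: [0.546, 0.2321, 0.0419]
ee_rot: [-3.142, 0.001, -0.176]
wrist_force: [0.6, -0.9, -2.9]
width: 0.0615
```

Emit:
step_arm(
  increments="0 0 0.4 0 0 0; 0 0 0.3 0 0 0; 0 0 0 0 0 0; 0 0 0 0 0 0",
)

```text
time: 27.1
tool_pos: [0.5463, 0.2322, 0.0354]
ee_rot: [-3.141, 0.001, -0.176]
wrist_force: [-0.4, -0.2, -3.9]
width: 0.0614
```

Emit:
step_arm(
  increments="0.05 0 0.2 0 0 0; 0 0 0 0 0 0; 0 0 0 0 0 0",
)

```text
time: 27.4
tool_pos: [0.5468, 0.2321, 0.0335]
ee_rot: [-3.141, 0.0, -0.176]
wrist_force: [-0.0, 0.9, -3.0]
width: 0.0614
```

Emit:
step_arm(
  increments="0 0 0.15 0 0 0; 0 0 0 0 0 0; 0 0 0 0 0 0",
)

```text
time: 27.7
tool_pos: [0.5468, 0.2321, 0.0319]
ee_rot: [-3.141, 0.0, -0.176]
wrist_force: [-0.8, -0.0, -3.9]
width: 0.0613
```

Emit:
step_arm(
  increments="0 0 0.1 0 0 0; 0 0 0 0 0 0; 0 0 0 0 0 0",
)

```text
time: 28.0
tool_pos: [0.5468, 0.2321, 0.0309]
ee_rot: [-3.141, 0.0, -0.176]
wrist_force: [-0.6, -0.1, -3.5]
width: 0.0614
```

Emit:
step_arm(
  increments="0 0 0.1 0 0 0; 0 0 0 0 0 0; 0 0 0 0 0 0",
)

```text
time: 28.3
tool_pos: [0.5468, 0.2321, 0.0299]
ee_rot: [-3.141, 0.0, -0.176]
wrist_force: [0.1, 0.5, -3.0]
width: 0.0616
```

Emit:
step_arm(
  increments="0 0 0.1 0 0 0; 0 0 0 0 0 0; 0 0 0 0 0 0",
)

```text
time: 28.6
tool_pos: [0.5468, 0.2321, 0.029]
ee_rot: [-3.141, 0.0, -0.176]
wrist_force: [0.8, -0.2, -3.2]
width: 0.0613
```

Emit:
step_arm(
  increments="0 0 0.1 0 0 0; 0 0 0 0 0 0; 0 0 0 0 0 0",
)

```text
time: 28.9
tool_pos: [0.5468, 0.2321, 0.0279]
ee_rot: [-3.141, 0.0, -0.176]
wrist_force: [-0.1, -0.2, -3.2]
width: 0.0612
```

Emit:
step_arm(
  increments="0 0 0.1 0 0 0; 0 0 0 0 0 0; 0 0 0 0 0 0",
)

```text
time: 29.2
tool_pos: [0.5468, 0.2321, 0.027]
ee_rot: [-3.141, 0.0, -0.176]
wrist_force: [-0.8, -0.4, -3.5]
width: 0.0613
```

Emit:
step_arm(
  increments="0 0 0.1 0 0 0; 0 0 0 0 0 0; 0 0 0 0 0 0",
)

```text
time: 29.5
tool_pos: [0.5468, 0.2321, 0.0259]
ee_rot: [-3.141, 0.0, -0.176]
wrist_force: [0.2, -1.2, -2.8]
width: 0.0612
```

The flange is past the chamfers with no contact, so it is interlocking. I'll carry on down to the floor, expected at about 0.021.

Emit:
step_arm(
  increments="0 0 0.15 0 0 0; 0 0 0 0 0 0; 0 0 0 0 0 0",
)

```text
time: 29.8
tool_pos: [0.5468, 0.2321, 0.0244]
ee_rot: [-3.141, 0.0, -0.176]
wrist_force: [0.2, -0.1, -3.4]
width: 0.0611
```

Emit:
step_arm(
  increments="0 0 0.15 0 0 0; 0 0 0 0 0 0; 0 0 0 0 0 0",
)

```text
time: 30.1
tool_pos: [0.5468, 0.2321, 0.0229]
ee_rot: [-3.141, 0.001, -0.176]
wrist_force: [0.1, 0.8, -3.6]
width: 0.0614
```

Emit:
step_arm(
  increments="0 0 0.1 0 0 0; 0 0 0 0 0 0; 0 0 0 0 0 0",
)

```text
time: 30.4
tool_pos: [0.5469, 0.2322, 0.0221]
ee_rot: [-3.141, 0.0, -0.176]
wrist_force: [0.3, 0.3, -2.9]
width: 0.0611
```

Emit:
step_arm(
  increments="0 0 0.1 0 0 0; 0 0 0 0 0 0; 0 0 0 0 0 0",
)

```text
time: 30.7
tool_pos: [0.5471, 0.2322, 0.022]
ee_rot: [-3.141, -0.001, -0.176]
wrist_force: [-1.3, -1.4, 3.4]
width: 0.0612
```

Emit:
step_arm(
  increments="0 0 -0.05 0 0 0; 0 0 0 0 0 0; 0 0 0 0 0 0; 0 0 0 0 0 0",
  claw=-0.5,
)

```text
time: 31.1
tool_pos: [0.5469, 0.2322, 0.0213]
ee_rot: [-3.141, 0.0, -0.176]
wrist_force: [-0.0, -0.7, -0.9]
width: 0.0703
```

Emit:
step_arm(
  increments="0 0 -0.5 0 0 0; 0 0 -1 0 0 0; 0 0 -2 0 0 0; 0 0 -3 0 0 0; 0 0 -4 0 0 0",
)

```text
time: 31.6
tool_pos: [0.5457, 0.2317, 0.1264]
ee_rot: [3.141, 0.003, -0.176]
wrist_force: [-0.2, 0.8, -0.1]
width: 0.0705
```

Emit:
step_arm(
  increments="0 3 -3 0 0 0; 0 4.5 -1 0 0 0; 0 4.5 0 0 0 0; 0 4.5 0 0 0 0; 0 4.5 0 0 0 0",
)

```text
time: 32.1
tool_pos: [0.5099, 0.0238, 0.1679]
ee_rot: [-3.141, -0.002, -0.176]
wrist_force: [0.8, -0.1, 0.0]
width: 0.0706
```

Emit:
step_arm(
  increments="0 4.5 0 0 0 0; 0 4.5 0 0 0 0; 0 0 0 0 0 0; 0 0 0 0 0 0; 0 0 0 0 0 0",
)

```text
time: 32.6
tool_pos: [0.4946, -0.0624, 0.1669]
ee_rot: [-3.14, -0.001, -0.175]
wrist_force: [0.2, 0.3, 0.2]
width: 0.0707
```

```bash
python3 - <<'E'
from h import *
from p import u,v,M
a=bench.snapshot("scene");b=bench.snapshot("top")
f=lambda x:cv2.resize(x,(400,400),interpolation=2)
cv2.imwrite("pics/g4.png",np.hstack([f(a[160:260,310:410]),f(b[210:310,210:310])])[:,:,::-1])
def dark(g,p,r=4):
    y,x=np.mgrid[:480,:640]
    for _ in range(4):
        m=((x-p[0])**2+(y-p[1])**2<r*r); w=np.where(m,np.clip(np.percentile(g[m],50)-g,0,None),0); p=(np.sum(w*x)/w.sum(),np.sum(w*y)/w.sum())
    return p
g={"scene":a.mean(2),"top":b.mean(2)}
for k,uu in(("A",-.0472),("D",0),("B",.0472)):
    q={}
    for n in g:
        q[n]=dark(g[n],proj(n,M+uu*u+.001*v+[0,0,.042])); w=onz(n,q[n],.042)-M; print(k,n,np.round(q[n],1),"u,v mm",(1e3*np.array([w@u,w@v])).round(1))
    X,e=tri(q["scene"],q["top"]); print("  tri z",X[2].round(4),e.round(4))
o=bench.get_obs(); print(o["time"],o["wrist_force"],o["tool_pos"])
E
```

```text
A scene [359.  188.2] u,v mm [-47.1   2.3]
A top [251.2 277.1] u,v mm [-48.8   1. ]
  tri z 0.0403 0.0018
D scene [367.4 202.5] u,v mm [-0.9  2.3]
D top [255.8 257.6] u,v mm [-2.2  0.6]
  tri z 0.0409 0.002
B scene [376.1 218. ] u,v mm [47.3  1.4]
B top [260.6 237.6] u,v mm [46.2 -0.2]
  tri z 0.0412 0.0018
32.7 [ 0.90570944 -0.41182647  0.04103934] [ 0.49461778 -0.06194984  0.1665868 ]
```

View pics/g4.png

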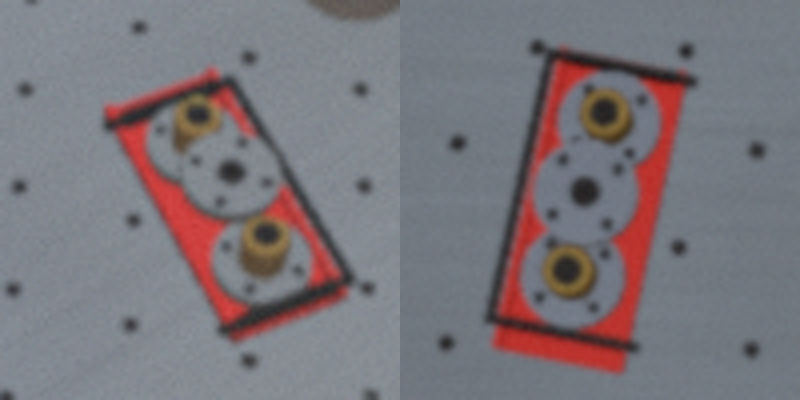

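The row is interlocked: holes at (251,277), (256,258) and (261,238) in the top view, all tops level at about 0.041 m, spacings about 46.5 and 48.3 mm. Handing in.

```bash
python3 -c "
from bench import *
print(close_job())"
```

```text
the job is handed in; nothing more can be done
None
```

All three flanges are packed in the red tray between the stops, and I handed the job in at about 33 s of the 72 s allowed. No verdict was reported.

I gripped the two hub-up flanges by their hubs, set them down until I felt the floor, and pushed each against its stop. The hub-down flange went midway between them. It passed the chamfers with no contact force and was released at floor contact.

**Last checks, from both cameras:**
- **Height:** tops measured 40.3, 40.9 and 41.2 mm against 42 mm expected. That is level and within camera error.
- **Spacing:** the outer pair were 94.4 to 95.0 mm apart. Each is about 46.2 to 48.4 mm from the middle one (limit 49.5 mm).
- **Across the row:** centres were within about 2.4 mm of the centre line by my estimate (limit 6 mm). The two cameras disagreed by up to 2 mm, which matches their calibration.
- **Clearance:** the gripper was well clear and open. I did not re-measure the mug, bottle and coaster box at the end, but I felt no unexpected contact.

**Small disagreement:** the middle flange sits about 1 mm off the midpoint towards the low-x end. It also met the floor about 0.7 mm higher than predicted, probably because it rose slightly when gripped.

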